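# Make up two leatherwork kits

## Task

Make up the two kits for the leatherwork class: the riveting kit, in the tray with two compartments, gets the tall narrow tumbler (lift it out of the wide cup it is nested in) and the small steel anvil; the edge-finishing kit, in the tray with three compartments, gets the wide cup, the turned wooden edge slicker and the lidded jar. Stand every piece upright on the tray floor, one to a compartment (any compartment of its tray), and do not knock over or shove aside the white oil bottle.

Things in the scene. Friction and masses are not known exactly. Their poses are not given: they have to be found in the camera images.
- tray2: The two-compartment kit tray: shallow wooden tray with pale walls and dividers and a dark floor, 172 x 88 mm outside, fixed to the bench. Origin at the centre of its underside, which is at bench level; x runs along its length, y across, z up. Floor 4 mm thick; outer walls and divider 4 mm thick, their tops 16 mm above the bench. Two equal compartments 80 x 80 mm, centres at x = -42 and +42 mm, y = 0.
- tray3: The three-compartment kit tray: as the other but 256 x 88 mm outside, with three equal compartments 80 x 80 mm, centres at x = -84, 0 and +84 mm, y = 0; same floor and wall heights, also fixed. Origin at the centre of its underside; x along its length, y across, z up. The two trays stand left and right of the stock, which is on which side changes.
- tumbler_mid (a point): The tall narrow tumbler: round open aluminium cup, 86 mm high, 50 mm outer diameter in its upper part (48 at the foot), wall 3 mm, about 90 g. At the start it stands loosely inside the wide cup with about 3 mm play all round, its rim 38 mm above the rim of the wide cup, and lifts straight up. The point is on its axis, half-way up (43 mm above its underside); z along its axis.
- cup_mid (a point): The wide cup: round open aluminium cup, 52 mm high, 66 mm outer diameter at the rim (60 at the foot), wall 3 mm, floor 4 mm, about 120 g; stands on the bench with the tumbler in it. The point is on its axis, half-way up (26 mm above its underside); z along its axis.
- anvil_mid (a point): The small steel anvil, standing on the bench: dark steel foot disc 48 mm diameter and 12 mm high, a 26 mm neck, and a round head 36 mm diameter from 30 to 60 mm above its underside, with a bright spot on top; about 350 g. The point is on its axis, half-way up (30 mm above its underside); z along its axis.
- slicker_mid (a point): The edge slicker, standing on the bench: turned pale wood, foot 38 mm diameter and 16 mm high, two grooves above it, then a plain round handle 28 mm diameter from 38 to 78 mm above its underside (total height 78 mm); about 60 g. The point is on its axis, half-way up (39 mm above its underside); z along its axis.
- jar_mid (a point): The lidded jar, standing on the bench: amber glass with a black lid of the same diameter, 46 mm diameter, 58 mm high (lid from 36 to 58 mm); about 140 g. The point is on its axis, half-way up (29 mm above its underside); z along its axis.
- oiler: The white oil bottle, a bystander among the stock: 32 mm diameter, pointed top, 78 mm high, upright. Origin at the centre of its underside. Leave it standing where it is.

How it is judged (in metres and radians):
At the end, for the whole second after the job is handed in: Tumbler and anvil in the two-compartment tray; cup, slicker and jar in the three-compartment tray; each on the tray floor (height within 4 mm), upright within 0.1 rad, one to a compartment (a divider between any two), released, at rest (x of tumbler_mid in the frame of tray2 between -0.086 and 0.086 m and y of tumbler_mid in the frame of tray2 between -0.044 and 0.044 m and z of tumbler_mid in the frame of tray2 between 0.042 and 0.051 m and angle between each of tumbler_mid, anvil_mid, cup_mid, slicker_mid, jar_mid's own z axis and vertical below 0.1 rad and linear speed of each of tumbler, anvil, cup, slicker, jar below 0.02 m/s and contact force between each of tumbler, anvil, cup, slicker, jar and the fingers below 0.05 N and x of anvil_mid in the frame of tray2 between -0.086 and 0.086 m and y of anvil_mid in the frame of tray2 between -0.044 and 0.044 m and z of anvil_mid in the frame of tray2 between 0.029 and 0.038 m and ((x of anvil_mid in the frame of tray2 below 0 m and x of tumbler_mid in the frame of tray2 above 0 m) or (x of anvil_mid in the frame of tray2 above 0 m and x of tumbler_mid in the frame of tray2 below 0 m)) and x of cup_mid in the frame of tray3 between -0.128 and 0.128 m and y of cup_mid in the frame of tray3 between -0.044 and 0.044 m and z of cup_mid in the frame of tray3 between 0.025 and 0.034 m and x of slicker_mid in the frame of tray3 between -0.128 and 0.128 m and y of slicker_mid in the frame of tray3 between -0.044 and 0.044 m and z of slicker_mid in the frame of tray3 between 0.038 and 0.047 m and ((x of slicker_mid in the frame of tray3 below -0.042 m and x of cup_mid in the frame of tray3 above -0.042 m) or (x of slicker_mid in the frame of tray3 above -0.042 m and x of cup_mid in the frame of tray3 below -0.042 m) or (x of slicker_mid in the frame of tray3 below 0.042 m and x of cup_mid in the frame of tray3 above 0.042 m) or (x of slicker_mid in the frame of tray3 above 0.042 m and x of cup_mid in the frame of tray3 below 0.042 m)) and x of jar_mid in the frame of tray3 between -0.128 and 0.128 m and y of jar_mid in the frame of tray3 between -0.044 and 0.044 m and z of jar_mid in the frame of tray3 between 0.028 and 0.037 m and ((x of jar_mid in the frame of tray3 below -0.042 m and x of cup_mid in the frame of tray3 above -0.042 m) or (x of jar_mid in the frame of tray3 above -0.042 m and x of cup_mid in the frame of tray3 below -0.042 m) or (x of jar_mid in the frame of tray3 below 0.042 m and x of cup_mid in the frame of tray3 above 0.042 m) or (x of jar_mid in the frame of tray3 above 0.042 m and x of cup_mid in the frame of tray3 below 0.042 m)) and ((x of jar_mid in the frame of tray3 below -0.042 m and x of slicker_mid in the frame of tray3 above -0.042 m) or (x of jar_mid in the frame of tray3 above -0.042 m and x of slicker_mid in the frame of tray3 below -0.042 m) or (x of jar_mid in the frame of tray3 below 0.042 m and x of slicker_mid in the frame of tray3 above 0.042 m) or (x of jar_mid in the frame of tray3 above 0.042 m and x of slicker_mid in the frame of tray3 below 0.042 m))); the robot touches nothing.
It fails at once if the white oil bottle is knocked over or shoved more than 30 mm (distance of oiler from where it was at the start of the episode above 0.03 m or angle between oiler's own z axis and vertical above 0.5 rad).
It also fails if it takes over 128 s, if anything falls off the work surface, if the arm or the gripper's body presses on something with over 40 N, if the wrist force passes 120 N, or if a joint passes its speed limit or range.

## Robot

A 6-joint arm with a two-finger parallel gripper is mounted at the origin on the work surface. World frame = base frame: x ahead of the robot, y to its left, z up, the work surface at z = 0. Lengths are in mm, angles in rad, forces in N, time in s.
With the tool pointing down it reaches from about 275 to 750 mm from the base axis. Payload 10.2 kg.
Tool frame: the origin (TCP) lies midway between the tips of the shut fingers; the grasp point (between the pads) lies 19 mm behind it; z points along the fingers, y is the direction in which the jaws open and shut (so a half turn about z gives the same grasp; the last joint's range is limited). The gripper opens to 85 mm and grips with 20 to 120 N. Pads are 22 mm wide; open, the fingers measure 114 mm over their backs; the gripper's body (76 mm by 85 mm) begins 54 mm behind the grasp point. The pads swing forward as they close: fully open they stand 13 mm farther back than shut.
Start: joints at [1.042, 0.313, 1.498, -0, 1.331, -0.223], TCP at [158.067, 500.645, 231.294] pointing down, gripper open.
Joint ranges: [-2.94, 2.94], [-0.97, 2.17], [0.19, 2.56], [-1.23, 4.37], [0.02, 3.11], [-2.88, 2.88]. Speed limits (rad/s): [2.39, 2.39, 3.01, 3.14, 3.14, 3.14].

## Interface

Orientations are given as a unit quaternion [w, x, y, z].
In Python, from rig import sense, optics, ctrl gives the robot as it stands.
- The arm moves only by the tool play_rows, never from a script. Its argument "plan" is a list of rows, each a list of 7 numbers: the shift along the world's x, y, z in mm, then the turn, a rotation vector about the world's x, y, z in rad, then the opening, from -1 (shut) to 1 (fully open), so that 0 is half open. A call has 1 to 5 rows; each row shifts and turns the pose as measured when the row begins; what a row does not reach is not made up. A row lasts 1/12 s, in which the tool goes at most 41.7 mm and 7.16 degrees, less where a joint would pass 70% of its speed; a pose out of reach is approached as far as the arm can. A call is refused whole if a number of a shift passes 41.7 or a number of a turn 0.125, either way. A call with a gripper value outside its range is refused whole. The fingers move at their own pace and stop on an object; "grip_force" is the grip in N (left out, the last holds). Time passes only in rows, so rows that do not move let the fingers close. It gives the time, the measured TCP pose, the force and the opening at its end, in the units of the state.
- sense(): the state, without advancing time (a new reading comes with each control period).
- optics.capture(name): name is "scene" or "top" or "wrist"; returns a dict with "img" (480x640x3 uint8, blue, green, red), "fx", "fy", "cx", "cy" (pixels), "dist" ([k1, k2, p1, p2, k3] as OpenCV has them; the pictures are not rectified), "world_to_cam" (4x4, takes a point from world to camera coordinates). Camera axes: x right, y up, looking along -z (the intrinsics and any distortion apply to the point x, -y, -z); pixel columns grow to the right and rows downward; lengths in mm; the calibration is good to about 2 mm. A picture is of the moment at which its call begins. There is no depth.
- ctrl.finish_job(): hands the job in, once; it reports no verdict.
The state is a dict: "time_s": time; "joints": joint angles; "dq": joint speeds; "tau": joint torques, N m; "eef_pos": TCP position; "ee_rot": TCP orientation; "force": force on the tool from outside, world axes, zero at the start; "wrist_torque": the same for the moment, N m; "grip_width": opening from 0.0 (shut) to 1.0 (fully open).
Only numpy, scipy, OpenCV 4.12 (cv2) and the standard library are available. Lean on these libraries where they do the work, as an engineer would, in place of code of your own. Each camera call takes 0.05 s, during which the arm holds its last target. There are 200 camera calls.

## Working session

There is one attempt and no reset: what is moved stays moved. The work goes in short steps, Python scripts to look and compute and a tool call to move; the robot and the scene stay as the last step left them, time stands still between calls to the robot, and variables do not carry over. Pictures are saved under pics/ and viewed, about 12 in all and at most 16, crops included, and the job is handed in when it is done.

Besides the shell and the picture viewer there is one more tool, called in YAML: its name, and indented under it one key for each argument. play_rows: Moves the arm, as the interface text tells. Its arguments: {"type":"object","properties":{"plan":{"type":"array"},"grip_force":{"type":"number"}},"required":["plan"]}

```bash
mkdir -p pics; cat > h.py <<'E'
import numpy as np, cv2
from rig import sense, optics, ctrl
def cap(n):
    c=optics.capture(n); c['K']=np.array([[c['fx'],0,c['cx']],[0,c['fy'],c['cy']],[0,0,1.]]); c['M']=np.array(c['world_to_cam']); c['D']=np.array(c['dist'],float); return c
def pt(c,u,v,z):
    p=cv2.undistortPoints(np.array([[[u,v]]],float),c['K'],c['D'])[0,0]
    R=c['M'][:3,:3]; t=c['M'][:3,3]
    d=R.T@np.array([p[0],-p[1],-1.]); o=-R.T@t
    return o+d*(z-o[2])/d[2]
def px(c,P):
    q=c['M'][:3,:3]@np.array(P,float)+c['M'][:3,3]
    return cv2.projectPoints(np.array([[q[0],-q[1],-q[2]]]),np.zeros(3),np.zeros(3),c['K'],c['D'])[0].ravel()
E
python3 - <<'E'
from h import *
import pickle
for n in ['top','scene']:
    c=cap(n); cv2.imwrite(f'pics/{n}0.png',c['img']); pickle.dump(c,open(n+'0.pkl','wb')); print(n,c['fx'],c['D'],-c['M'][:3,:3].T@c['M'][:3,3])
print(sense())
E
```

```text
top 557.9301395480982 [-0.04549437  0.          0.          0.          0.        ] [ 465.51736708   13.74394965 1029.20741669]
scene 581.948754058892 [-0.01186809  0.          0.          0.          0.        ] [1014.28325004 -648.01998682  627.62626457]
{'time_s': 0.1, 'joints': array([ 1.04162631e+00,  3.13372517e-01,  1.49835155e+00, -2.59396854e-05,
        1.33099350e+00, -2.23405575e-01]), 'dq': array([ 0.00132067, -0.00068732, -0.003734  , -0.00093084,  0.00232021,
        0.00015378]), 'tau': array([ 1.89154780e-03, -4.12904727e+01, -2.60142231e+01, -2.57911324e-04,
        3.06417780e-03, -2.80769780e-05]), 'eef_pos': array([157.94003697, 500.44182781, 230.80691736]), 'ee_rot': array([-1.94970423e-04,  1.52284291e-01,  9.88336571e-01, -5.27732995e-04]), 'force': array([-0.78365096,  0.60020102,  0.16140822]), 'wrist_torque': array([-0.00340001, -0.05136364, -0.00253673]), 'grip_width': 0.9956247924269844}
```

View pics/top0.png

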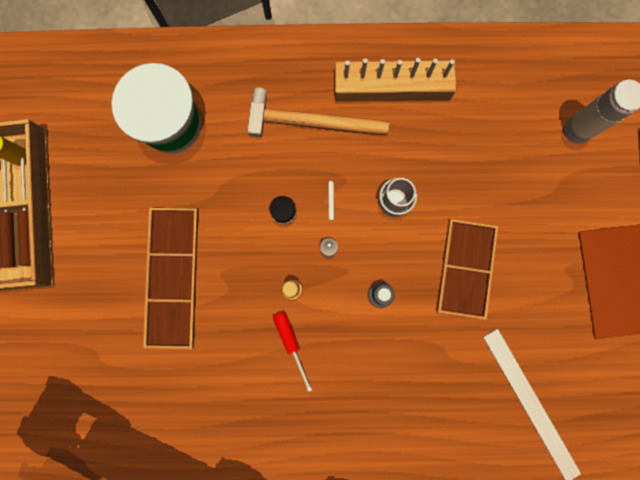

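View pics/scene0.png

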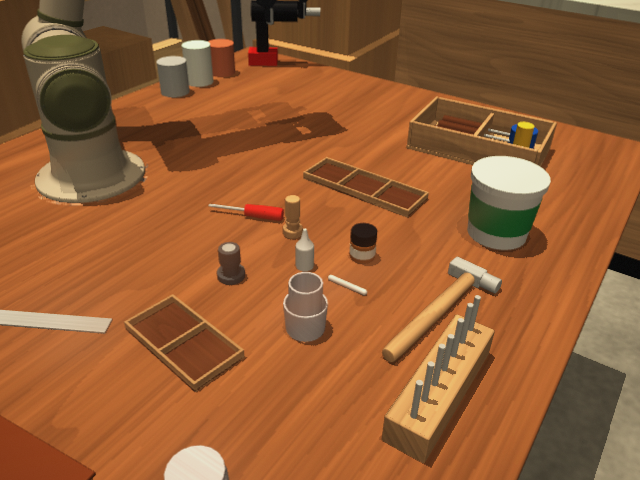

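```bash
python3 - <<'E'
from h import *
import pickle
c=pickle.load(open('top0.pkl','rb')); im=c['img']
cv2.imwrite('pics/crop0.png',cv2.resize(im[165:325,260:430],None,fx=3.7,fy=3.7,interpolation=cv2.INTER_CUBIC))
for n,u,v,z in [('jar',283,209,58),('tumbler',400,192,90),('slicker',292,288,78),('anvil',384,295,60),('oiler',329,246,78)]:
    print(n,pt(c,u,v,z).round(1))
hsv=cv2.cvtColor(im,cv2.COLOR_BGR2HSV)
# tray: dark floor mask
for n,(x0,y0,x1,y1) in {'t3':(135,200,210,355),'t2':(430,212,505,325)}.items():
    s=hsv[y0:y1,x0:x1]
    m=((s[...,2]<115)).astype(np.uint8)*255
    m=cv2.morphologyEx(m,cv2.MORPH_OPEN,np.ones((3,3)))
    for k in cv2.findContours(m,cv2.RETR_EXTERNAL,cv2.CHAIN_APPROX_NONE)[0]:
        if cv2.contourArea(k)<400: continue
        r=cv2.minAreaRect(k+np.array([x0,y0])); b=cv2.boxPoints(r)
        P=np.array([pt(c,*q,8)[:2] for q in b]); print(n,np.round(r[0],1),np.round(r[1],1),'ctr',P.mean(0).round(1),P.round(0).tolist())
E
```

```text
jar [624.4  83.1  58. ]
tumbler [ 645.9 -119.    90. ]
slicker [485.1  67.2  78. ]
anvil [471.3 -91.   60. ]
oiler [556.1   3.3  78. ]
```

View pics/crop0.png

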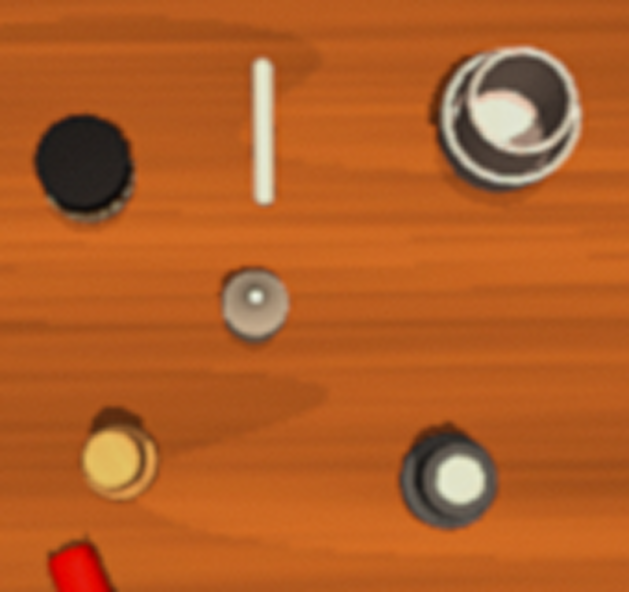

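```bash
python3 - <<'E'
from h import *
import pickle
c=pickle.load(open('top0.pkl','rb'))
for n,u,v,z in [('jar',282.7,208.8,58),('tumbler',401.6,192,90),('cuprim',398.6,196.9,52),('slicker',290,289,78),('anvil',384,294.7,60),('anvfoot',381.4,295,12),('oiler',329.2,245,78)]:
    print(n,pt(c,u,v,z).round(1))
for n,Q in {'t3':[(150,208),(198,208),(193,348),(145,347)],'t2':[(449,220),(497,226),(487,318),(439,312)]}.items():
    P=np.array([pt(c,*q,16)[:2] for q in Q]); m=P.mean(0); e=(P[0]+P[1]-P[2]-P[3])/2; w=(P[1]+P[2]-P[0]-P[3])/2
    print(n,m.round(1),'L',np.linalg.norm(e),'W',np.linalg.norm(w),'ang',np.degrees(np.arctan2(e[1],e[0])), 'axis',(e/np.linalg.norm(e)).round(3))
s=sense(); from scipy.spatial.transform import Rotation as R
w,x,y,z=s['ee_rot']; print(R.from_quat([x,y,z,w]).as_matrix().round(3))
E
```

```text
jar [624.8  83.6  58. ]
tumbler [ 645.9 -121.8   90. ]
cuprim [ 644.4 -121.7   52. ]
slicker [483.4  70.7  78. ]
anvil [471.8 -91.   60. ]
anvfoot [471.6 -91.5  12. ]
oiler [557.8   2.9  78. ]
t3 [508.8 290.9] L 254.6792260037482 W 88.38548537949926 ang -1.5121428515720605 axis [ 1.    -0.026]
t2 [ 517.2 -250.1] L 169.16248839348088 W 88.30695375867661 ang -8.198727351636055 axis [ 0.99  -0.143]
[[-0.954  0.301 -0.001]
 [ 0.301  0.954 -0.001]
 [ 0.    -0.001 -1.   ]]
```

play_rows:
  plan:
    - [28,-25,-3,0,0,0,1]
    - [28,-25,-3,0,0,0,1]
    - [28,-25,-3,0,0,0,1]
    - [28,-25,-3,0,0,0,1]
    - [28,-25,-3,0,0,0,1]
  grip_force: 40

```text
time_s: 0.52
eef_pos: [296.9, 373.4, 214.1]
ee_rot: [-0.001, 0.146, 0.989, -0.001]
force: [1.5, 0.4, 0.2]
grip_width: 0.996
```

play_rows:
  plan:
    - [28,-25,-3,0,0,0,1]
    - [28,-25,-3,0,0,0,1]
    - [28,-25,-3,0,0,0,1]
    - [28,-25,-3,0,0,0,1]
    - [28,-25,-3,0,0,0,1]

```text
time_s: 0.93
eef_pos: [441.6, 240.4, 197.6]
ee_rot: [-0.002, 0.146, 0.989, -0.001]
force: [0.3, 1.1, 0.1]
grip_width: 0.998
```

play_rows:
  plan:
    - [30,-26,-6,0,0,0,1]
    - [30,-26,-6,0,0,0,1]
    - [30,-26,-6,0,0,0,1]
    - [30,-26,-6,0,0,0,1]
    - [30,-26,-6,0,0,0,1]

```text
time_s: 1.35
eef_pos: [595.6, 103.5, 165.9]
ee_rot: [-0.003, 0.147, 0.989, -0.001]
force: [0.0, 0.5, 0.3]
grip_width: 1.001
```

play_rows:
  plan:
    - [27,-21,-10,0,0,0,1]
    - [0,0,0,0,0,0,1]
    - [0,0,0,0,0,0,1]

```text
time_s: 1.6
eef_pos: [626.9, 74.6, 151.1]
ee_rot: [-0.005, 0.15, 0.989, -0.002]
force: [-1.0, 0.9, 0.1]
grip_width: 1.0
```

```bash
cat > look.py <<'E'
import sys; from h import *
n=sys.argv[2] if len(sys.argv)>2 else 'wrist'
c=cap(n); s=sense(); im=c['img'].copy()
for a in sys.argv[3:]:
    P=[float(q) for q in a.split(',')]; u=px(c,P); cv2.drawMarker(im,(int(round(u[0])),int(round(u[1]))),(0,255,0),0,14,1); print(a,u.round(1))
cv2.imwrite('pics/%s.png'%sys.argv[1],im); print(s['eef_pos'].round(1))
import pickle; pickle.dump(c,open(sys.argv[1]+'.pkl','wb'))
E
python3 look.py jar1 wrist 625,84,58 558,3,78
```

```text
625,84,58 [329.7 239.8]
558,3,78 [170.2 186.4]
[626.5  74.6 150.8]
```

View pics/jar1.png

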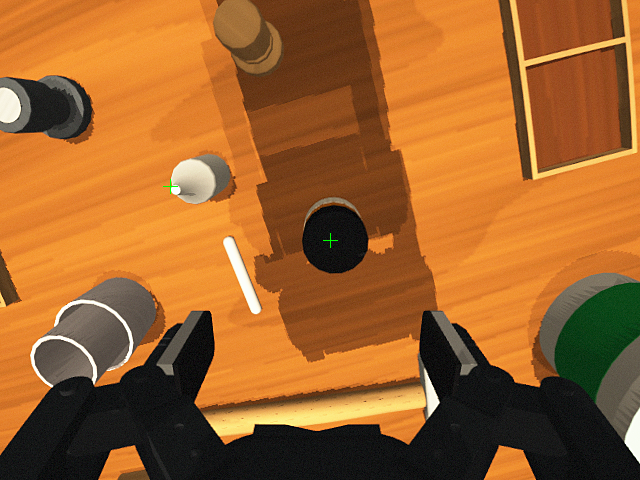

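play_rows:
  plan:
    - [-2,11,-20,0,0,0,1]
    - [0,0,-35,0,0,0,1]
    - [0,0,-35,0,0,0,1]
    - [0,0,-20,0,0,0,1]
    - [0,0,0,0,0,0,1]

```text
time_s: 2.07
eef_pos: [622.0, 90.5, 40.8]
ee_rot: [-0.002, 0.148, 0.989, -0.001]
force: [-0.1, -0.1, -0.6]
grip_width: 1.003
```

play_rows:
  plan:
    - [3,-5,-13,0,0,0,1]
    - [0,0,0,0,0,0,0]
    - [0,0,0,0,0,0,-1]
    - [0,0,0,0,0,0,-1]
    - [0,0,0,0,0,0,-1]

```text
time_s: 2.48
eef_pos: [626.3, 87.0, 32.3]
ee_rot: [0.001, 0.147, 0.989, -0.001]
force: [0.5, 0.3, -1.0]
grip_width: 0.525
```

play_rows:
  plan:
    - [0,0,0,0,0,0,-1]
    - [0,0,0,0,0,0,-1]
    - [0,0,0,0,0,0,-1]

```text
time_s: 2.73
eef_pos: [627.0, 87.0, 34.1]
ee_rot: [0.002, 0.147, 0.989, -0.001]
force: [-0.3, 0.4, -1.7]
grip_width: 0.525
```

play_rows:
  plan:
    - [0,0,20,0,0,0,-1]
    - [0,0,30,0,0,0,-1]
    - [-16,30,15,0,0,0,-1]
    - [-18,34,0,0,0,0,-1]
    - [-18,34,0,0,0,0,-1]

```text
time_s: 3.15
eef_pos: [575.5, 181.2, 101.0]
ee_rot: [0.002, 0.152, 0.988, -0.001]
force: [0.2, 1.1, -1.5]
grip_width: 0.525
```

play_rows:
  plan:
    - [-18,34,0,0,0,0,-1]
    - [-18,34,0,0,0,0,-1]
    - [-10,20,0,0,0,0,-1]
    - [0,0,0,0,0,0,-1]
    - [0,0,0,0,0,0,-1]

```text
time_s: 3.57
eef_pos: [523.1, 278.7, 102.7]
ee_rot: [0.002, 0.149, 0.989, -0.0]
force: [-0.5, 0.2, -1.4]
grip_width: 0.526
```

play_rows:
  plan:
    - [-14,12,-20,0,0,0,-1]
    - [0,0,-20,0,0,0,-1]
    - [0,0,0,0,0,0,-1]

```text
time_s: 3.82
eef_pos: [510.7, 289.4, 62.8]
ee_rot: [0.004, 0.149, 0.989, 0.0]
force: [-0.3, -0.5, -2.3]
grip_width: 0.525
```

```bash
python3 look.py place1 wrist 509,291,16
```

```text
509,291,16 [318.4 267.6]
[511.3 289.7  64.5]
```

View pics/place1.png

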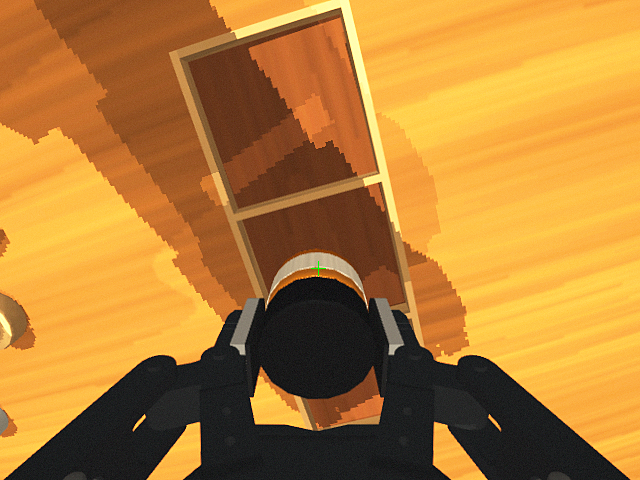

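play_rows:
  plan:
    - [-2,1,-15,0,0,0,-1]
    - [0,0,-7,0,0,0,-1]
    - [0,0,-3,0,0,0,-1]
    - [0,0,-1,0,0,0,-1]

```text
time_s: 4.2
eef_pos: [513.4, 288.5, 41.7]
ee_rot: [0.007, 0.151, 0.988, 0.002]
force: [0.0, -0.0, -1.5]
grip_width: 0.524
```

play_rows:
  plan:
    - [0,0,-3,0,0,0,-1]
    - [0,0,-2,0,0,0,-1]
    - [0,0,-2,0,0,0,-1]

```text
time_s: 4.45
eef_pos: [515.2, 288.0, 36.4]
ee_rot: [0.009, 0.152, 0.988, 0.003]
force: [0.7, 0.2, -2.3]
grip_width: 0.527
```

play_rows:
  plan:
    - [0,0,-2,0,0,0,-1]
    - [0,0,-1,0,0,0,-1]

```text
time_s: 4.62
eef_pos: [516.1, 287.8, 35.8]
ee_rot: [0.01, 0.152, 0.988, 0.003]
force: [-5.8, -1.6, 7.6]
grip_width: 0.519
```

Contact. Release and rise.

play_rows:
  plan:
    - [0,0,0,0,0,0,0.2]
    - [0,0,0,0,0,0,1]
    - [0,0,0,0,0,0,1]
    - [0,0,0,0,0,0,1]
    - [0,0,10,0,0,0,1]

```text
time_s: 5.03
eef_pos: [516.1, 287.9, 45.9]
ee_rot: [0.01, 0.152, 0.988, 0.003]
force: [-0.1, -0.2, -0.1]
grip_width: 1.001
```

play_rows:
  plan:
    - [0,0,35,0,0,0,1]
    - [0,0,35,0,0,0,1]
    - [0,-25,25,0,0,0,1]
    - [-3,-38,5,0,0,0,1]
    - [-5,-38,0,0,0,0,1]

```text
time_s: 5.45
eef_pos: [507.4, 189.1, 154.0]
ee_rot: [0.012, 0.148, 0.989, 0.004]
force: [-0.4, -0.9, -0.2]
grip_width: 1.002
```

play_rows:
  plan:
    - [-8,-38,0,0,0.012,0,1]
    - [-8,-38,0,0,0.013,0,1]
    - [-4,-36,-10,0,0,0,1]
    - [0,0,-10,0,0,0,1]
    - [0,0,0,0,0,0,1]

```text
time_s: 5.87
eef_pos: [486.5, 67.2, 139.7]
ee_rot: [0.004, 0.15, 0.989, 0.002]
force: [0.1, 0.7, -0.7]
grip_width: 0.996
```

```bash
python3 look.py sl1 wrist 483.4,70.7,78
```

```text
483.4,70.7,78 [320.3 254.8]
[487.1  67.5 140.5]
```

View pics/sl1.png

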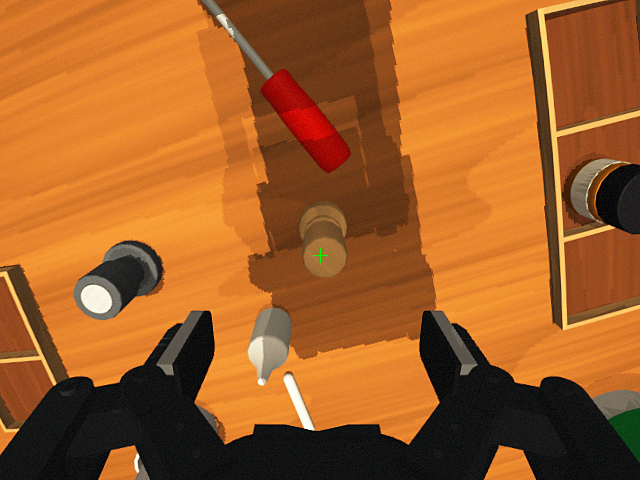

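play_rows:
  plan:
    - [-3,6,-20,0,0,0,1]
    - [0,0,-35,0,0,0,1]
    - [0,0,-30,0,0,0,1]
    - [0,0,-10,0,0,0,1]
    - [0,0,-3,0,0,0,1]

```text
time_s: 6.33
eef_pos: [487.5, 78.8, 44.3]
ee_rot: [0.01, 0.147, 0.989, 0.002]
force: [0.4, 0.4, -0.0]
grip_width: 0.999
```

play_rows:
  plan:
    - [-3,-5,-2,0,0.016,0,1]
    - [0,0,0,0,0,0,0]
    - [0,0,0,0,0,0,-1]
    - [0,0,0,0,0,0,-1]
    - [0,0,0,0,0,0,-1]

```text
time_s: 6.75
eef_pos: [486.4, 75.7, 45.4]
ee_rot: [0.004, 0.145, 0.989, 0.001]
force: [-0.1, 0.7, -0.3]
grip_width: 0.454
```

play_rows:
  plan:
    - [0,0,0,0,0,0,-1]
    - [0,0,0,0,0,0,-1]
    - [0,0,0,0,0,0,-1]

```text
time_s: 7.0
eef_pos: [487.1, 75.7, 46.8]
ee_rot: [0.005, 0.145, 0.989, 0.001]
force: [-0.6, -0.5, -1.2]
grip_width: 0.315
```

play_rows:
  plan:
    - [0,0,20,0,0.005,0,-1]
    - [0,0,30,0,0,0,-1]
    - [-10,36,10,0,0,0,-1]
    - [-11,38,0,0,0,0,-1]
    - [-11,38,0,0,0,0,-1]

```text
time_s: 7.42
eef_pos: [455.9, 185.4, 109.7]
ee_rot: [0.003, 0.15, 0.989, 0.001]
force: [1.3, 0.8, -1.1]
grip_width: 0.316
```

play_rows:
  plan:
    - [-11,38,0,0,0.005,0,-1]
    - [-11,38,0,0,0,0,-1]
    - [-5,20,0,0,0,0,-1]
    - [0,0,0,0,0,0,-1]

```text
time_s: 7.75
eef_pos: [424.7, 290.7, 111.0]
ee_rot: [0.001, 0.148, 0.989, 0.002]
force: [0.6, -0.0, -1.4]
grip_width: 0.314
```

play_rows:
  plan:
    - [0,0,-25,0,0,0,-1]
    - [0,0,-20,0,0,0,-1]
    - [0,0,-5,0,0,0,-1]
    - [-2,0,0,0,0,0,-1]

```text
time_s: 8.08
eef_pos: [422.9, 291.5, 60.4]
ee_rot: [0.002, 0.147, 0.989, 0.003]
force: [-0.1, -0.0, -0.5]
grip_width: 0.315
```

play_rows:
  plan:
    - [0,0,-4,0,0.004,0,-1]
    - [0,0,-4,0,0,0,-1]
    - [0,0,-1,0,0,0,-1]
    - [0,0,-1,0,0,0,-1]

```text
time_s: 8.42
eef_pos: [424.2, 290.6, 52.0]
ee_rot: [0.001, 0.148, 0.989, 0.003]
force: [-0.2, 0.4, -0.5]
grip_width: 0.313
```

play_rows:
  plan:
    - [0,0,-1,0,0,0,-1]
    - [0,0,-1,0,0,0,-1]

```text
time_s: 8.58
eef_pos: [424.8, 290.6, 50.7]
ee_rot: [0.002, 0.148, 0.989, 0.003]
force: [-0.5, -0.8, 0.3]
grip_width: 0.314
```

play_rows:
  plan:
    - [0,0,-2,0,0,0,-1]
    - [0,0,-1,0,0,0,-1]

```text
time_s: 8.75
eef_pos: [425.3, 290.7, 50.0]
ee_rot: [0.003, 0.148, 0.989, 0.003]
force: [-4.9, -3.1, 12.8]
grip_width: 0.316
```

play_rows:
  plan:
    - [0,0,0,0,0,0,0.2]
    - [0,0,0,0,0,0,1]
    - [0,0,0,0,0,0,1]
    - [0,0,0,0,0,0,1]
    - [0,0,20,0,0,0,1]

```text
time_s: 9.17
eef_pos: [424.1, 290.2, 68.2]
ee_rot: [0.001, 0.148, 0.989, 0.002]
force: [-0.6, -0.3, -0.1]
grip_width: 0.993
```

play_rows:
  plan:
    - [0,0,38,0,0,0,1]
    - [0,0,38,0,0,0,1]
    - [10,-25,28,0,0,0,1]
    - [18,-34,5,0,0,0,1]
    - [18,-34,5,0,0,0,1]

```text
time_s: 9.58
eef_pos: [467.9, 198.8, 188.7]
ee_rot: [0.001, 0.143, 0.99, 0.002]
force: [0.8, -0.1, -0.7]
grip_width: 0.996
```

play_rows:
  plan:
    - [18,-34,0,0,0,0,1]
    - [18,-34,0,0,0,0,1]
    - [18,-34,0,0,0,0,1]
    - [18,-34,0,0,0,0,1]
    - [18,-34,0,0,0,0,1]

```text
time_s: 10.0
eef_pos: [561.4, 20.6, 191.7]
ee_rot: [0.004, 0.142, 0.99, 0.003]
force: [0.6, 1.0, 0.0]
grip_width: 1.001
```

play_rows:
  plan:
    - [20,-34,0,0,0,0,1]
    - [20,-34,0,0,0.005,0,1]
    - [20,-34,-5,0,0.005,0,1]
    - [18,-30,-10,0,0,0,1]
    - [0,0,0,0,0,0,1]

```text
time_s: 10.42
eef_pos: [643.2, -125.5, 174.4]
ee_rot: [-0.001, 0.145, 0.989, 0.002]
force: [-0.9, -0.4, -0.7]
grip_width: 1.003
```

```bash
python3 look.py tu1 wrist 645.9,-121.8,90
```

```text
645.9,-121.8,90 [322.8 251.6]
[ 642.6 -123.3  175.5]
```

View pics/tu1.png

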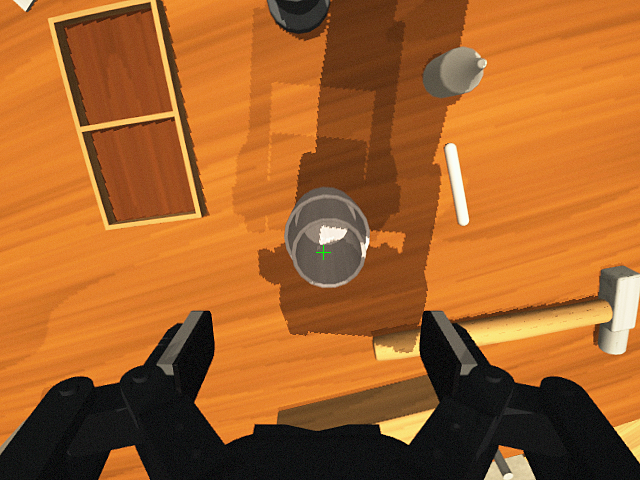

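play_rows:
  plan:
    - [3,2,-30,0,0,0,1]
    - [0,0,-35,0,0,0,1]
    - [0,0,-25,0,0,0,1]
    - [0,0,-5,0,0,0,1]
    - [0,0,0,0,0,0,1]

```text
time_s: 10.88
eef_pos: [645.5, -118.5, 79.6]
ee_rot: [0.002, 0.144, 0.99, 0.002]
force: [-0.0, 0.0, 0.3]
grip_width: 1.002
```

play_rows:
  plan:
    - [0,0,-15,0,0,0,1]
    - [0,0,-5,0,0,0,0.4]
    - [0,0,0,0,0,0,-1]
    - [0,0,0,0,0,0,-1]
    - [0,0,0,0,0,0,-1]

```text
time_s: 11.3
eef_pos: [647.9, -117.0, 67.0]
ee_rot: [0.006, 0.143, 0.99, 0.002]
force: [-0.1, 0.7, 0.1]
grip_width: 0.577
```

play_rows:
  plan:
    - [0,0,0,0,0,0,-1]
    - [0,0,0,0,0,0,-1]

```text
time_s: 11.47
eef_pos: [648.6, -117.1, 69.1]
ee_rot: [0.007, 0.142, 0.99, 0.001]
force: [0.5, 0.1, -0.9]
grip_width: 0.575
```

play_rows:
  plan:
    - [0,0,0,0,0.012,0,0.8]
    - [0,-1,0,0,0,0,0.8]
    - [-2,-1,-9,0,0,0,0.8]
    - [-1,0,-6,0,0,0,0.4]
    - [0,0,-1,0,0,0,-1]

```text
time_s: 11.88
eef_pos: [646.0, -119.6, 53.3]
ee_rot: [0.002, 0.143, 0.99, 0.0]
force: [0.2, 0.3, 0.4]
grip_width: 0.633
```

play_rows:
  plan:
    - [0,0,-1,0,0,0,-1]
    - [0,0,-1,0,0,0,-1]
    - [0,0,0,0,0,0,-1]
    - [0,0,0,0,0,0,-1]

```text
time_s: 12.22
eef_pos: [646.7, -119.6, 53.2]
ee_rot: [0.003, 0.143, 0.99, 0.0]
force: [0.6, -0.1, 0.0]
grip_width: 0.582
```

play_rows:
  plan:
    - [0,0,10,0,0,0,-1]
    - [0,0,15,0,0,0,-1]
    - [0,0,25,0,0,0,-1]
    - [0,0,25,0,0,0,-1]
    - [0,0,10,0,0,0,-1]

```text
time_s: 12.63
eef_pos: [644.1, -118.7, 138.3]
ee_rot: [-0.001, 0.143, 0.99, 0.001]
force: [0.6, -1.1, -0.3]
grip_width: 0.577
```

```bash
python3 look.py tu2 top 559,-256,4 476,-244,4
```

```text
559,-256,4 [468.8 246.4]
476,-244,4 [463.9 291.5]
[ 644.5 -118.9  139.3]
```

View pics/tu2.png

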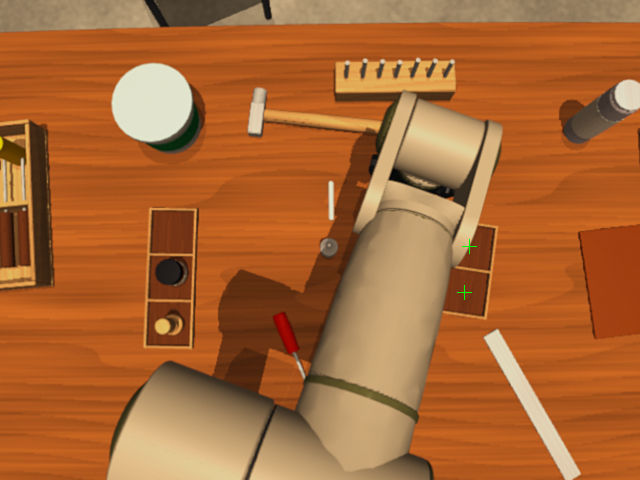

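play_rows:
  plan:
    - [-20,-31,5,0,0,0,-1]
    - [-20,-31,0,0,0,0,-1]
    - [-20,-31,0,0,0,0,-1]
    - [-18,-29,0,0,0,0,-1]
    - [0,0,-10,0,0,0,-1]

```text
time_s: 13.1
eef_pos: [563.5, -242.9, 132.9]
ee_rot: [0.0, 0.14, 0.99, 0.001]
force: [-0.3, 0.2, 0.3]
grip_width: 0.579
```

```bash
python3 look.py tu3 scene 559,-256,4
```

```text
559,-256,4 [198.9 356.4]
[ 563.4 -240.2  129.5]
```

View pics/tu3.png

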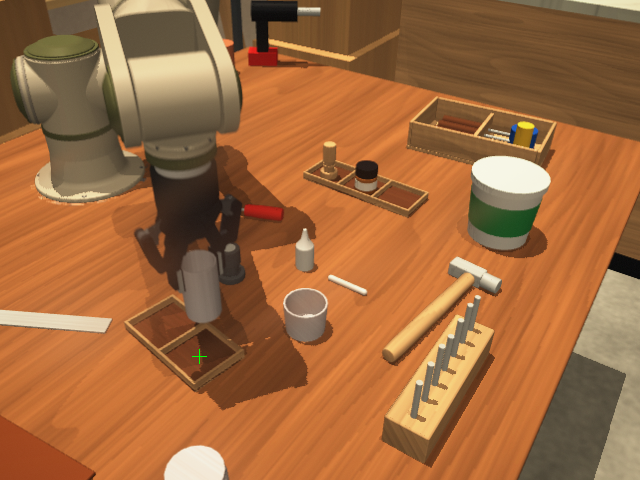

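play_rows:
  plan:
    - [-4,-16,-10,0,0,0,-1]
    - [0,0,-25,0,0,0,-1]
    - [0,0,-20,0,0,0,-1]
    - [0,0,-3,0,0,0,-1]
    - [0,0,0,0,0,0,-1]

```text
time_s: 13.57
eef_pos: [558.9, -253.4, 65.7]
ee_rot: [-0.004, 0.139, 0.99, 0.004]
force: [0.5, -0.3, -0.8]
grip_width: 0.585
```

play_rows:
  plan:
    - [0,-2,-6,0,-0.008,0,-1]
    - [0,0,-4,0,0,0,-1]
    - [0,0,-1,0,0,0,-1]
    - [0,0,-1,0,0,0,-1]

```text
time_s: 13.9
eef_pos: [560.6, -254.3, 54.7]
ee_rot: [0.001, 0.138, 0.99, 0.005]
force: [-0.5, -0.4, -0.9]
grip_width: 0.581
```

play_rows:
  plan:
    - [0,0,-1,0,0,0,-1]
    - [0,0,-1,0,0,0,-1]

```text
time_s: 14.07
eef_pos: [561.1, -254.4, 53.5]
ee_rot: [0.002, 0.138, 0.99, 0.004]
force: [-0.8, -1.0, -1.0]
grip_width: 0.584
```

play_rows:
  plan:
    - [0,0,-2,0,0,0,-1]
    - [0,0,-1,0,0,0,-1]

```text
time_s: 14.23
eef_pos: [562.2, -254.7, 53.3]
ee_rot: [0.004, 0.138, 0.99, 0.004]
force: [-1.6, 0.9, 2.0]
grip_width: 0.578
```

play_rows:
  plan:
    - [0,0,0,0,0,0,0.4]
    - [0,0,0,0,0,0,1]
    - [0,0,0,0,0,0,1]
    - [0,0,0,0,0,0,1]
    - [0,0,20,0,0,0,1]

```text
time_s: 14.65
eef_pos: [561.2, -254.1, 71.1]
ee_rot: [0.002, 0.138, 0.99, 0.004]
force: [0.0, 0.5, -0.0]
grip_width: 0.999
```

play_rows:
  plan:
    - [0,0,35,0,0,0,1]
    - [0,0,35,0,0,0,1]
    - [-15,25,10,0,0.008,0,1]
    - [-20,35,0,0,0,0,1]
    - [-20,35,0,0,0,0,1]

```text
time_s: 15.07
eef_pos: [506.7, -162.5, 156.3]
ee_rot: [0.001, 0.141, 0.99, 0.002]
force: [0.8, 0.8, 0.3]
grip_width: 1.005
```

play_rows:
  plan:
    - [-18,36,0,0,0,0,1]
    - [-10,26,0,0,0,0,1]
    - [0,0,-5,0,0,0,1]
    - [0,0,0,0,0,0,1]

```text
time_s: 15.4
eef_pos: [473.8, -92.9, 152.2]
ee_rot: [0.001, 0.139, 0.99, 0.003]
force: [-0.3, -0.7, 0.0]
grip_width: 0.997
```

```bash
python3 look.py an1 wrist 471.8,-91,60
```

```text
471.8,-91,60 [317.9 241.6]
[474.2 -93.2 152.7]
```

View pics/an1.png

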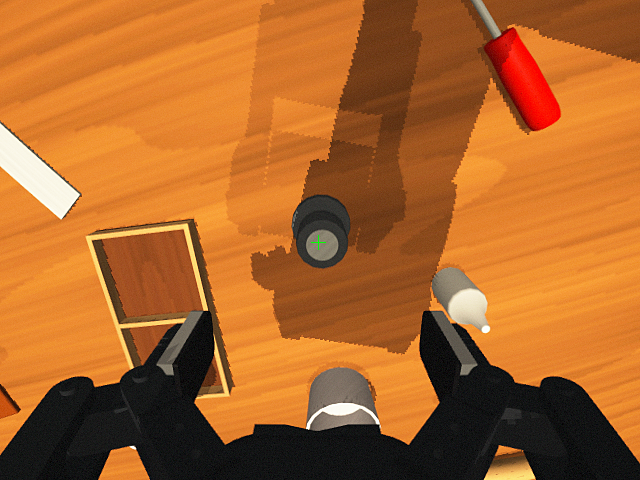

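play_rows:
  plan:
    - [-1,2,-30,0,0,0,1]
    - [0,0,-38,0,0,0,1]
    - [0,0,-35,0,0,0,1]
    - [0,0,-10,0,0,0,1]
    - [0,0,0,0,0,0,1]
  grip_force: 70

```text
time_s: 15.87
eef_pos: [477.2, -96.9, 37.1]
ee_rot: [0.006, 0.142, 0.99, 0.001]
force: [0.6, 0.1, 1.2]
grip_width: 0.997
```

play_rows:
  plan:
    - [-4,7,-9,0,0.012,0,1]
    - [0,0,-5,0,0,0,0.4]
    - [0,0,-1,0,0,0,-1]
    - [0,0,-1,0,0,0,-1]
    - [0,0,-1,0,0,0,-1]

```text
time_s: 16.28
eef_pos: [475.3, -91.9, 20.6]
ee_rot: [0.001, 0.143, 0.99, -0.001]
force: [1.1, 5.2, 3.2]
grip_width: 0.453
```

play_rows:
  plan:
    - [0,0,-1,0,0,0,-1]
    - [0,0,0,0,0,0,-1]
    - [0,0,0,0,0,0,-1]

```text
time_s: 16.53
eef_pos: [475.7, -91.9, 21.5]
ee_rot: [0.002, 0.143, 0.99, -0.001]
force: [0.1, -0.3, -5.1]
grip_width: 0.402
```

play_rows:
  plan:
    - [0,0,15,0,0,0,-1]
    - [0,0,25,0,0,0,-1]
    - [0,-20,15,0,0,0,-1]
    - [0,-36,0,0,0,0,-1]
    - [0,-36,0,0,0,0,-1]

```text
time_s: 16.95
eef_pos: [473.9, -180.6, 78.1]
ee_rot: [-0.0, 0.139, 0.99, 0.0]
force: [1.0, -0.2, -3.6]
grip_width: 0.405
```

play_rows:
  plan:
    - [0,-36,0,0,0,0,-1]
    - [0,-20,0,0,0,0,-1]
    - [0,0,0,0,0,0,-1]

```text
time_s: 17.2
eef_pos: [473.4, -244.9, 78.8]
ee_rot: [0.001, 0.14, 0.99, -0.001]
force: [0.3, -0.1, -4.1]
grip_width: 0.408
```

play_rows:
  plan:
    - [0,0,-20,0,0,0,-1]
    - [0,0,-20,0,0,0,-1]
    - [0,0,-4,0,0,0,-1]
    - [0,0,0,0,0,0,-1]

```text
time_s: 17.53
eef_pos: [473.0, -245.5, 33.6]
ee_rot: [0.001, 0.142, 0.99, -0.001]
force: [-0.1, -0.8, -5.3]
grip_width: 0.407
```

play_rows:
  plan:
    - [0,0,-5,0,0,0,-1]
    - [0,0,-2,0,0,0,-1]
    - [0,0,-1,0,0,0,-1]
    - [0,0,-1,0,0,0,-1]

```text
time_s: 17.87
eef_pos: [473.9, -244.5, 25.9]
ee_rot: [0.002, 0.141, 0.99, -0.002]
force: [-0.8, 0.4, -4.1]
grip_width: 0.402
```

play_rows:
  plan:
    - [0,0,-1,0,0,0,-1]
    - [0,0,-1,0,0,0,-1]

```text
time_s: 18.03
eef_pos: [474.4, -244.7, 24.7]
ee_rot: [0.003, 0.141, 0.99, -0.002]
force: [-3.2, 0.9, 6.6]
grip_width: 0.402
```

play_rows:
  plan:
    - [0,0,0,0,0,0,0.4]
    - [0,0,0,0,0,0,1]
    - [0,0,0,0,0,0,1]
    - [0,0,0,0,0,0,1]
    - [0,0,20,0,0,0,1]
  grip_force: 40

```text
time_s: 18.45
eef_pos: [474.3, -244.7, 44.3]
ee_rot: [0.003, 0.141, 0.99, -0.002]
force: [-1.0, 0.4, 0.2]
grip_width: 1.002
```

play_rows:
  plan:
    - [0,0,38,0,0,0,1]
    - [0,0,38,0,0,0,1]
    - [10,10,30,0,0,0,1]
    - [28,25,0,0,0,0,1]
    - [30,26,0,0,0,0,1]

```text
time_s: 18.87
eef_pos: [541.2, -186.3, 159.9]
ee_rot: [0.005, 0.145, 0.989, -0.003]
force: [0.4, -0.8, -1.0]
grip_width: 0.996
```

play_rows:
  plan:
    - [30,20,0,0,0,0,1]
    - [30,20,0,0,0,0,1]
    - [28,18,0,0,0,0,1]
    - [0,0,0,0,0,0,1]
    - [0,0,0,0,0,0,1]

```text
time_s: 19.28
eef_pos: [637.3, -120.1, 162.6]
ee_rot: [0.008, 0.143, 0.99, -0.004]
force: [0.6, 0.1, 0.5]
grip_width: 0.999
```

```bash
python3 look.py cu1 wrist 644.4,-121.7,52
```

```text
644.4,-121.7,52 [318.2 244.1]
[ 637.  -120.1  162.6]
```

View pics/cu1.png

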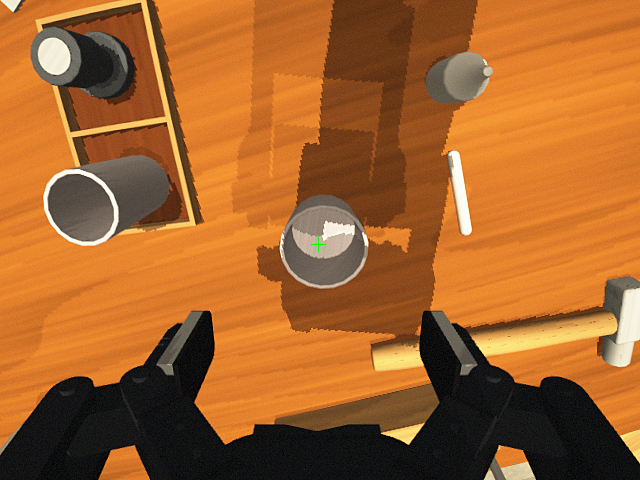

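play_rows:
  plan:
    - [8,1,-25,0,0.016,0,1]
    - [0,0,-30,0,0,0,1]
    - [0,0,-25,0,0,0,1]
    - [0,0,-5,0,0,0,1]
    - [0,0,0,0,0,0,1]

```text
time_s: 19.75
eef_pos: [642.6, -123.3, 77.8]
ee_rot: [0.002, 0.145, 0.989, -0.006]
force: [-0.5, 0.2, 0.3]
grip_width: 1.0
```

play_rows:
  plan:
    - [3,4,-10,0.012,0,0,1]
    - [0,0,-10,0,0,0,1]
    - [0,0,0,0,0,0,1]

```text
time_s: 20.0
eef_pos: [646.2, -120.8, 59.9]
ee_rot: [0.003, 0.146, 0.989, 0.0]
force: [-0.0, -0.2, -0.0]
grip_width: 0.999
```

play_rows:
  plan:
    - [0,1,-20,0,0.006,0,1]
    - [0,0,-15,0,0,0,1]
    - [0,0,-8,0,0,0,1]
    - [0,0,-3,0,0,0,1]

```text
time_s: 20.33
eef_pos: [648.4, -120.9, 16.5]
ee_rot: [0.004, 0.146, 0.989, -0.001]
force: [-0.8, 0.2, -0.2]
grip_width: 1.001
```

play_rows:
  plan:
    - [-2,0,-1,0,0.008,0,0]
    - [0,0,-1,0,0,0,-1]
    - [0,0,-1,0,0,0,-1]
    - [0,0,0,0,0,0,-1]
    - [0,0,0,0,0,0,-1]

```text
time_s: 20.75
eef_pos: [647.7, -121.4, 17.2]
ee_rot: [0.002, 0.146, 0.989, -0.002]
force: [0.2, -0.2, -0.4]
grip_width: 0.75
```

play_rows:
  plan:
    - [0,0,15,0,0,0,-1]
    - [0,0,25,0,0,0,-1]
    - [0,0,35,0,0,0,-1]
    - [0,5,35,0,0,0,-1]
    - [-3,30,15,0,0,0,-1]

```text
time_s: 21.17
eef_pos: [641.6, -89.2, 142.4]
ee_rot: [-0.003, 0.149, 0.989, -0.001]
force: [0.4, -0.3, -0.7]
grip_width: 0.755
```

play_rows:
  plan:
    - [-5,38,0,0,0,0,-1]
    - [-5,38,0,0,0,0,-1]
    - [-5,38,0,0,0,0,-1]
    - [-5,38,0,0,0,0,-1]
    - [-5,38,0,0,0,0,-1]

```text
time_s: 21.58
eef_pos: [617.1, 104.1, 150.3]
ee_rot: [0.004, 0.152, 0.988, -0.002]
force: [0.5, 0.8, -1.4]
grip_width: 0.753
```

play_rows:
  plan:
    - [-6,38,0,0,0,0,-1]
    - [-6,38,0,0,0,0,-1]
    - [-6,38,0,0,0,0,-1]
    - [-6,38,0,0,0,0,-1]
    - [0,0,0,0,0,0,-1]

```text
time_s: 22.0
eef_pos: [588.6, 269.8, 152.0]
ee_rot: [0.004, 0.15, 0.989, -0.001]
force: [-0.9, -0.3, -1.2]
grip_width: 0.75
```

play_rows:
  plan:
    - [5,18,-20,0,0.008,0,-1]
    - [0,0,-35,0,0,0,-1]
    - [0,0,-25,0,0,0,-1]
    - [0,0,-5,0,0,0,-1]
    - [0,0,0,0,0,0,-1]

```text
time_s: 22.42
eef_pos: [593.0, 292.7, 66.9]
ee_rot: [0.003, 0.147, 0.989, -0.0]
force: [-0.3, 0.1, -0.5]
grip_width: 0.752
```

```bash
python3 look.py cu2 wrist 593,289,4 ; python3 look.py cu3 top
```

```text
593,289,4 [310.9 262.1]
[593.2 292.6  67.5]
[593.8 292.7  68.7]
```

View pics/cu2.png

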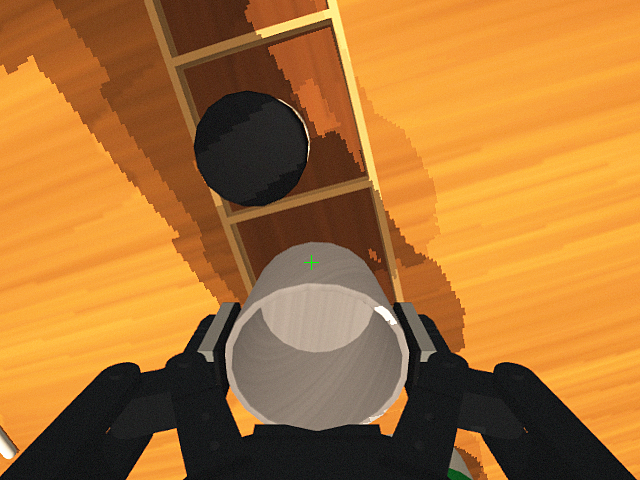

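```bash
python3 - <<'E'
from h import *
import pickle
c=pickle.load(open('cu2.pkl','rb'))
for n,u,v,z in [('L',246,265,16),('R',391,265,16),('divL',232,217,16),('divR',372,182,16),('cupL rim',226,350,100),('cupR rim',409,350,100),('footfar',315,242,50)]: print(n,pt(c,u,v,z).round(1))
E
```

```text
L [579.4 254.4  16. ]
R [603.5 334.   16. ]
divL [550.5 257.   16. ]
divR [554.1 335.1  16. ]
cupL rim [580.  262.9 100. ]
cupR rim [598.9 325.1 100. ]
footfar [566.6 299.8  50. ]
```

play_rows:
  plan:
    - [3,-1,-15,0,0,0,-1]
    - [0,0,-15,0,0,0,-1]
    - [0,0,-5,0,0.005,0,-1]
    - [0,0,-2,0,0,0,-1]

```text
time_s: 22.85
eef_pos: [600.7, 291.2, 35.5]
ee_rot: [0.007, 0.148, 0.989, 0.002]
force: [1.1, 0.1, -1.1]
grip_width: 0.757
```

play_rows:
  plan:
    - [-3,1,-6,0,0.014,0,-1]
    - [0,0,-4,0,0,0,-1]
    - [0,0,-2,0,0,0,-1]
    - [0,0,-1,0,0,0,-1]

```text
time_s: 23.18
eef_pos: [598.6, 292.1, 22.8]
ee_rot: [-0.0, 0.148, 0.989, 0.001]
force: [0.1, 0.4, -1.7]
grip_width: 0.748
```

play_rows:
  plan:
    - [0,0,-1,0,0,0,-1]
    - [0,0,-1,0,0,0,-1]

```text
time_s: 23.35
eef_pos: [598.8, 292.2, 21.0]
ee_rot: [0.0, 0.148, 0.989, 0.001]
force: [-0.4, 0.2, -1.1]
grip_width: 0.753
```

play_rows:
  plan:
    - [0,0,-2,0,0,0,-1]
    - [0,0,-1,0,0,0,-1]

```text
time_s: 23.52
eef_pos: [599.4, 292.3, 20.0]
ee_rot: [0.001, 0.148, 0.989, 0.002]
force: [-6.8, -1.5, 9.1]
grip_width: 0.753
```

Contact; release, rise straight up and clear.

play_rows:
  plan:
    - [0,0,0,0,0,0,0.8]
    - [0,0,0,0,0,0,1]
    - [0,0,0,0,0,0,1]
    - [0,0,0,0,0,0,1]
    - [0,0,15,0,0,0,1]

```text
time_s: 23.93
eef_pos: [598.5, 292.1, 33.3]
ee_rot: [-0.0, 0.148, 0.989, 0.001]
force: [-1.1, 0.9, -0.6]
grip_width: 1.0
```

play_rows:
  plan:
    - [0,0,35,0,0,0,1]
    - [0,0,38,0,0,0,1]
    - [0,0,38,0,0,0,1]
    - [0,0,38,0,0,0,1]
    - [0,-30,20,0,0,0,1]

```text
time_s: 24.35
eef_pos: [594.6, 264.4, 204.9]
ee_rot: [-0.004, 0.146, 0.989, -0.0]
force: [0.6, -0.7, 1.8]
grip_width: 0.999
```

play_rows:
  plan:
    - [-10,-38,0,0,0,0,1]
    - [-10,-38,0,0,0,0,1]
    - [-10,-38,0,0,0,0,1]
    - [-10,-38,0,0,0,0,1]
    - [0,0,0,0,0,0,1]

```text
time_s: 24.77
eef_pos: [554.2, 104.9, 212.1]
ee_rot: [0.003, 0.145, 0.989, 0.001]
force: [0.9, -0.8, -0.7]
grip_width: 1.002
```

```bash
python3 look.py fin scene; python3 look.py fintop top; python3 -c "
import cv2,numpy as np
a=cv2.imread('pics/fin.png');b=cv2.imread('pics/fintop.png')
cv2.imwrite('pics/both.png',np.hstack([a[130:430,100:460],b[170:370,120:500][:, :].copy() if 0 else cv2.resize(b[170:370,120:510],(440,300))]))"
```

```text
[554.7 107.2 212.2]
[555.1 109.  212.1]
```

View pics/both.png

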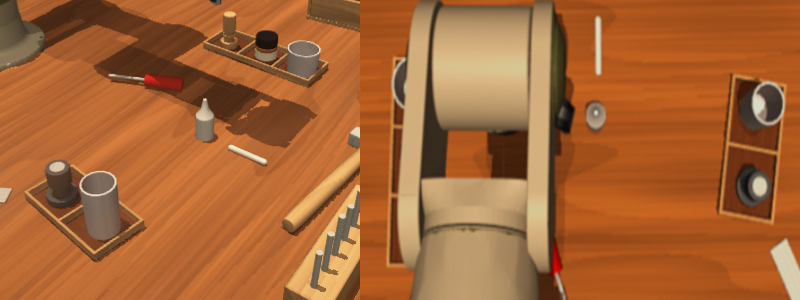

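```bash
python3 -c "
import cv2
a=cv2.imread('pics/fin.png');cv2.imwrite('pics/z.png',cv2.resize(a[135:225,295:435],None,fx=5,fy=5,interpolation=2))"
```

```text
(no output)
```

View pics/z.png

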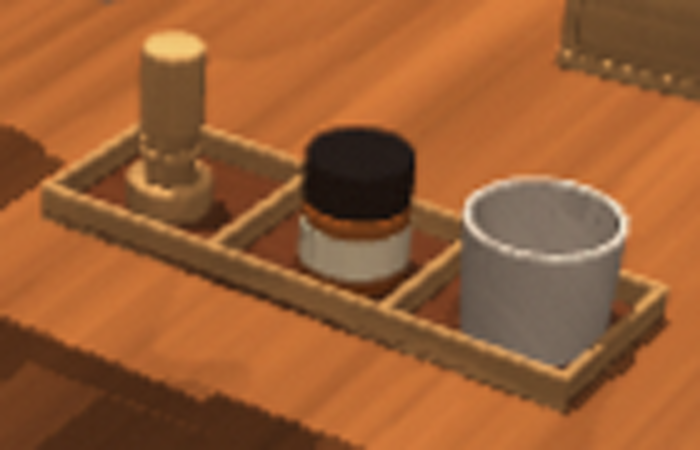

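The zoomed view shows slicker, jar and cup each upright on the floor of its own compartment. I'm handing the job in.

```bash
python3 -c "
from h import *
print(ctrl.finish_job())"
```

```text
the job is handed in; nothing more can be done
None
```

Both kits are made up and the job is handed in, at about 25 s on the robot's clock.

- **Two-compartment tray:** it holds the tumbler, lifted out of the wide cup, and the anvil.
- **Three-compartment tray:** it holds the slicker, the jar and the wide cup, one to a compartment.

**Last checks**
- In the final pictures all five pieces stand upright in separate compartments. The oil bottle stands where it was, as far as I can see; I did not measure it. The cup is close to its compartment's end wall but on the floor.
- Each piece met the floor at roughly the height I expected before I let go. The gripper is open, clear of everything, at about 212 mm.

**What disagreed**
- The wrist camera put each piece 3–4 mm further left than the top camera did. I split the difference for most grasps, and lined the cup up by the wrist view.
- My first grip on the tumbler was too near its rim, so I re-gripped it lower before lifting.
- In the final top view the arm hid most of the three-compartment tray, so I checked that tray from the scene camera only.

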